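Clamp the insulator post in the machine vise

TASK

The tall grey ceramic insulator post is to have its ground lug fitted, so set it up in the vise: stand it upright on the vise bed between the two jaws, near the middle of their width, then turn the crank clockwise until the sliding jaw has closed on the post and clamps it firmly against the fixed jaw. Let go and leave it standing clamped; leave the short insulator, the disks, the copper lug and the wrench where they lie.

Things in the scene. Friction and masses are not known exactly. Their poses are not given: they have to be found in the camera images.
- post_center (a point): Workpiece: tall grey ceramic post insulator, loose, 140 mm high, about 0.4 kg, upright on the desk at the start. Point on its axis half-way up (70 mm above its underside); z along the post. From its underside: smooth round foot 50 mm in diameter to 46 mm; ribbed part 42 mm in diameter to 118 mm (grip here); metal cap 33 mm in diameter to 128 mm; stud 12 mm thick to 140 mm. Yaw is free.
- vise: Grey machine vise, fixed to the desk on a round swivel base. Origin: on the desk, near the middle of the base; z up, y along the screw from the crank end (-y) to the fixed jaw (+y), x across the jaws. The flat bed for the work is 58 mm above the desk; jaws 100 mm wide (x = -50 to 50 mm), tops 110 mm above the desk. Screw axis at x = 0, 86 mm above the desk. Base lugs reach x = +-106 mm.
- fixed_jaw_face (a point): Foot of the fixed jaw's gripping face, mid-width: x = 0, y = 65 mm in the vise's frame, on the bed's top (58 mm above the desk). Axes as the vise's; the face looks to -y.
- vise_jaw: The sliding jaw. Origin: foot of its gripping face, mid-width, on the bed's top; axes as the vise's; the face looks to +y, at the fixed jaw. The opening between the jaws is the distance from here to fixed_jaw_face: 62 to 72 mm at the start. The jaw is 34 mm thick; behind it is the nut block through which the screw runs.
- vise_crank (a joint): Crank angle a, rad: 0 with the arm straight up, growing clockwise seen from the crank end (along vise +y); clockwise closes the jaw. Handle axis at x = 42 mm * sin(a), z = 86 mm + 42 mm * cos(a) in the vise's frame. Each turn moves jaw, screw and crank 8 mm along +y: opening = 74 mm - 8 mm * a / 6.283. Starts at 1.5 to 9. Turns with about 5 N and stays where left; past touching, a quarter turn more adds about 8 N and clamps firmly.
- crank_grip (a point): Point on the axis of the crank's black handle sleeve, which points away from the vise along -y, parallel to the screw and 42 mm off its axis. Sleeve 80 mm long, 24 mm thick; it spins freely on its pin, so it can be held fast while the crank turns. The point is 50 mm from the crank arm, 30 mm from the sleeve's free end and 206 mm behind (-y of) the sliding jaw's face.
- short_insulator: Bystander: a short grey ceramic insulator, 70 mm high, foot 44 mm in diameter, loose, standing on the desk. Origin: centre of its underside.
- disk_a: Bystander: orange 5.25-inch disk, 133 x 133 x 4 mm, lying flat. Origin: centre of its underside.
- disk_b: Bystander: second orange disk, lying on disk_a. Origin: centre of its underside.
- disk_c: Bystander: third orange disk, lying flat by itself. Origin: centre of its underside.
- ground_lug: Bystander: copper ground lug, 94 mm long, 34 mm wide, 22 mm high, lying flat. Origin: near its middle, on the desk.
- wrench: Bystander: steel wrench 170 mm long, lying flat. Origin: near its middle, on the desk.
Things that resemble listed ones, but are neither listed nor needed, are in the scene too. Leave any green look-alike of the part that bears post_center alone.

How it is judged:
By the outcome, as a careful person would: the job done as asked, in the order asked, and still so for the second after the job is handed in, with the robot touching nothing.
It also fails if it takes over 67 s, if anything falls off the work surface, if the arm or the gripper's body presses on something with over 40 N, if the wrist force passes 120 N, or if a joint passes its speed limit or range.

ROBOT

A 6-joint arm with a two-finger parallel gripper is mounted at the origin on the work surface. World frame = base frame: x ahead of the robot, y to its left, z up, the work surface at z = 0. Lengths are in m, angles in rad, forces in N, time in s.
With the tool pointing down it reaches from about 0.3 to 0.775 m from the base axis. Payload 14.6 kg.
Tool frame: the origin (TCP) lies on the centre line of the jaws, within the pads' length; the fingertips stand 19 mm ahead of it and the grasp point (between the pads) is the TCP; z points along the fingers, y is the direction in which the jaws open and shut (so a half turn about z gives the same grasp; the last joint's range is limited). The gripper opens to 94 mm and grips with 3 to 60 N. Pads are 16 mm wide; open, the fingers measure 119 mm over their backs; the gripper's body (75 mm by 177 mm) begins 78 mm behind the grasp point.
Start: joints at [-1.401, 0.3, 1.521, -0, 1.321, -0.067], TCP at [0.129, -0.535, 0.195] pointing down, gripper open.
Joint ranges: [-3.03, 3.03], [-0.79, 2.21], [0.23, 2.52], [-1.04, 4.18], [0, 3.07], [-2.55, 2.55]. Speed limits (rad/s): [2.22, 2.22, 2.57, 3.14, 3.14, 3.14].

INTERFACE

Orientations are given as [roll, pitch, yaw] about the fixed x, y, z axes, in that order (R = Rz(yaw) Ry(pitch) Rx(roll)).
In Python, from station import ctrl gives the robot as it stands. The module is installed in compiled form; this text tells all that it offers.
- The arm moves only by the shell command python3 -m creep 'ROWS' [FORCE]. ROWS is a JSON object of lists of equal length, an entry for each row: "translation": the shift along the world's x, y, z in mm, a list of three; "yaw": the turn about the world's z in rad; "gripper": the closure in counts, from 0 (fully open) to 255 (shut). A call has 1 to 5 rows; each row is the pose to reach, as a shift and turn from the pose measured when the call began; what a row does not reach only later rows make up. A row lasts 1/12 s, in which the tool goes at most 41.7 mm and 7.16 degrees, less where a joint would pass 70% of its speed; a pose out of reach is approached as far as the arm can. A call with a gripper value outside its range is refused whole. The fingers move at their own pace and stop on an object; FORCE is the grip in N (left out, the last holds). Time passes only in rows, so rows that repeat a pose let the fingers close. It gives the time, the measured TCP pose, the force and the opening at its end, in the units of the state.
- ctrl.get_obs(): the state, without advancing time (a new reading comes with each control period).
- ctrl.camera(name): name is "side" or "top" or "wrist"; returns a dict with "pixels" (480x640x3 uint8, red, green, blue), "depth" (480x640 float32, m along the optical axis (not along the pixel's ray), 0 where there is no reading), "fx", "fy", "cx", "cy" (pixels), "R" (3x3) and "t" (3): a world point X has camera coordinates R X + t; the wrist camera has in their place "tool_from_camera" (4x4, takes a point from camera to tool coordinates, whose origin is the TCP and whose axes are the flange's). Camera axes: x right, y down, z forward; pixel columns grow to the right and rows downward; lengths in m; the calibration is good to about 2 mm. A picture is of the moment at which its call begins: read the wrist's pose just before it.
- ctrl.hand_in(): hands the job in, once; it reports no verdict.
The state is a dict: "time_s": time; "qpos": joint angles; "joint_vel": joint speeds; "tau": joint torques, N m; "ee_pos": TCP position; "eef_rot": TCP orientation; "force": force on the tool from outside, world axes, zero at the start; "moment": the same for the moment, N m; "grip_width": finger opening in m.
Only numpy, scipy, OpenCV 4.12 (cv2) and the standard library are available. Lean on these libraries where they do the work, as an engineer would, in place of code of your own. Each camera call takes 0.05 s, during which the arm holds its last target. There are 200 camera calls.

## Working session

There is one attempt and no reset: what is moved stays moved. The work goes in short steps, Python scripts to look and compute and a shell command to move; the robot and the scene stay as the last step left them, time stands still between calls to the robot, and variables do not carry over. Pictures are saved under pics/ and viewed, about 8 in all and at most 12, crops included, and the job is handed in when it is done.

```bash
mkdir -p pics; cat > h.py <<'E'
import numpy as np, cv2
from station import ctrl
def snap(n,f):
    c=ctrl.camera(n); cv2.imwrite('pics/'+f+'.png',c['pixels'][:,:,::-1]); 
    np.savez('pics/'+f+'.npz',**c); return c
def P(c,u,v,d=None):
    "world point from pixel with depth"
    if d is None: d=np.median([x for x in c['depth'][v-1:v+2,u-1:u+2].ravel() if x>0])
    X=np.array([(u-c['cx'])/c['fx']*d,(v-c['cy'])/c['fy']*d,d]); return c['R'].T@(X-c['t'])
def cloud(c):
    v,u=np.mgrid[0:480,0:640]; d=c['depth']
    X=np.stack([(u-c['cx'])/c['fx']*d,(v-c['cy'])/c['fy']*d,d],-1); return (X-c['t'])@c['R']
def ray(c,u,v,z):
    r=c['R'].T@np.array([(u-c['cx'])/c['fx'],(v-c['cy'])/c['fy'],1]); o=-c['R'].T@c['t']
    return o+r*(z-o[2])/r[2]
E
python3 - <<'E'
from h import *
for n in('top','side'):
    c=snap(n,n+'0'); print(n,-c['R'].T@c['t'],c['R'][2])
print(ctrl.get_obs())
E
```

```text
top [0.32628909 0.00651585 1.3399013 ] [ 0.1961734  -0.0113923  -0.98050304]
side [0.47304752 0.99959674 0.67708413] [ 0.06845192 -0.86975103 -0.48872025]
{'time_s': 0.1, 'qpos': array([-1.40061709e+00,  3.00433258e-01,  1.52153316e+00, -5.98693741e-06,
        1.32069449e+00, -6.65851393e-02]), 'joint_vel': array([-0.00098796, -0.00113729, -0.00278851,  0.00114128,  0.00069643,
        0.00090061]), 'tau': array([ 9.56664808e-04, -5.32643723e+01, -3.53283799e+01,  7.09592854e-02,
        2.35332007e-02, -3.94556946e-05]), 'ee_pos': array([ 0.12896782, -0.53440581,  0.19412736]), 'eef_rot': array([-3.14052637e+00, -6.52915891e-05,  2.36765827e-01]), 'force': array([ 0.00184293,  0.51397562, -0.39381029]), 'moment': array([ 0.00178746,  0.05307871, -0.01626485]), 'grip_width': 0.09360715486667441}
```

View pics/top0.png

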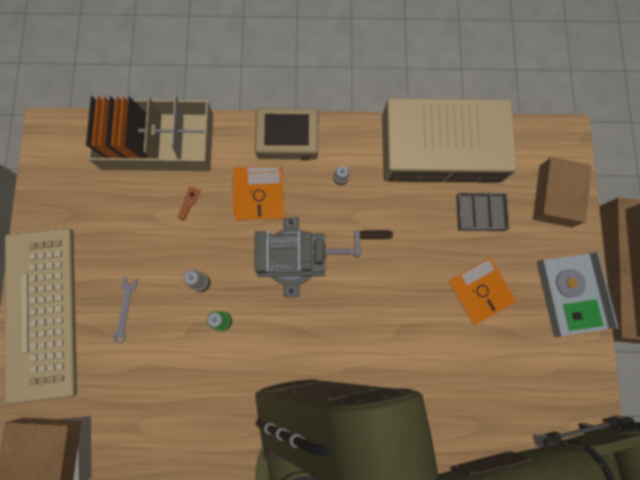

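View pics/side0.png

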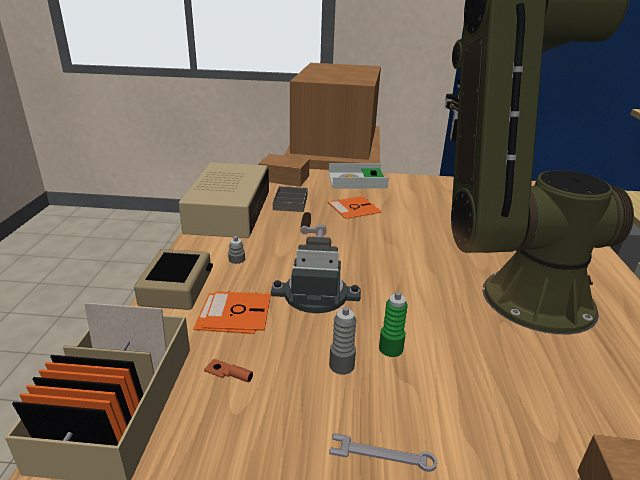

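Top view: the vise is at (290,253) with its crank to the right (world -y) and its handle at (377,235). The grey post is at (196,280), with the green look-alike at (219,320). The side view confirms this. Next I measure with depth.

```bash
python3 - <<'E'
from h import *
T=dict(np.load('pics/top0.npz'));S=dict(np.load('pics/side0.npz'))
print('fx',T['fx'],S['fx'])
W=cloud(T);WS=cloud(S)
def sub(W,u0,u1,v0,v1): return W[v0:v1,u0:u1].reshape(-1,3)
# post: points z>0.03
for n,b in(('post',(180,212,265,296)),('green',(205,235,308,334))):
    p=sub(W,*b);p=p[p[:,2]>.03];print(n,p.min(0),p.max(0))
    for a,e in((.05,.115),(.12,.128),(.131,.15)):
        q=p[(p[:,2]>a)&(p[:,2]<e)]
        if len(q):print(a,len(q),q.mean(0),(q.min(0)+q.max(0))/2)
for n,b in(('post',(325,360,305,376)),('green',(375,410,290,360))):
    p=sub(WS,*b);p=p[(p[:,2]>.02)&(p[:,1]>.0)]
    for a,e in((.02,.045),(.05,.115),(.118,.128),(.131,.15)):
        q=p[(p[:,2]>a)&(p[:,2]<e)]
        if len(q):print('S',n,a,len(q),q.min(0),q.max(0))
# vise
p=sub(W,245,330,215,300)
q=p[(p[:,2]>.104)&(p[:,2]<.116)];
ys=np.sort(q[:,1]);print('jawtop n',len(q),q.min(0),q.max(0));h,e=np.histogram(q[:,1],bins=np.arange(-.1,.2,.004));print([(round(a,3),int(k)) for a,k in zip(e,h) if k])
cv=q[:,:2].astype(np.float32);print(cv2.minAreaRect(cv))
# handle
rgb=T['pixels'].astype(int);m=(rgb.max(2)<60);m2=np.zeros_like(m);m2[225:246,355:398]=1;m&=m2
h=W[m];print('handle',len(h),h.min(0),h.max(0),np.median(h,0))
v,u=np.nonzero(m);print(cv2.minAreaRect(np.c_[u,v].astype(np.float32)))
p=sub(W,327,356,245,258);p=p[p[:,2]>.05];print('screw',p.mean(0),p.max(0))
im=cv2.resize(T['pixels'][205:305,235:405,::-1],None,fx=4.5,fy=4.5,interpolation=cv2.INTER_CUBIC);cv2.imwrite('pics/vise.png',im)
E
```

```text
fx 507.16253545734406 486.2371322331575
post [0.32628909 0.00651585 0.03119973] [0.48426624 0.29922542 1.3399013 ]
0.05 123 [0.4548005  0.26768759 0.08658302] [0.45909425 0.27806684 0.08253327]
0.12 51 [0.45800633 0.2777807  0.12575037] [0.45855723 0.27762469 0.12399873]
0.131 39 [0.46052003 0.2779023  0.13631957] [0.46002247 0.27928848 0.13775848]
green [0.33852735 0.19401872 0.03065484] [0.38568702 0.23991074 0.14485043]
0.05 93 [0.36108024 0.20673868 0.08905498] [0.36250459 0.21699008 0.08268106]
0.12 64 [0.36214258 0.21844055 0.12562969] [0.36094236 0.21731502 0.12398812]
0.131 53 [0.36257409 0.21676556 0.13591903] [0.36186996 0.2168696  0.13801749]
S post 0.02 288 [0.4384767  0.12769699 0.02011667] [0.50606538 0.30607199 0.04497504]
S post 0.05 604 [0.4419923  0.26824482 0.05041644] [0.48363829 0.30310594 0.11499585]
S post 0.118 122 [0.44769987 0.26470497 0.11812886] [0.47779095 0.29840824 0.1278916 ]
S post 0.131 41 [0.45774818 0.27545015 0.13150712] [0.46737371 0.28643912 0.14128664]
S green 0.02 263 [0.33930765 0.21308885 0.02012746] [0.38883476 0.24592187 0.04497098]
S gree
[... 693 characters left out ...]
), 67), (np.float64(0.012), 58), (np.float64(0.016), 44), (np.float64(0.02), 74), (np.float64(0.092), 4), (np.float64(0.096), 59), (np.float64(0.1), 69), (np.float64(0.104), 61), (np.float64(0.108), 65), (np.float64(0.112), 70), (np.float64(0.116), 66), (np.float64(0.12), 67), (np.float64(0.124), 67), (np.float64(0.128), 58), (np.float64(0.132), 8)]
((0.5319486856460571, 0.044082190841436386), (0.10062585026025772, 0.17528371512889862), 1.6978119611740112)
handle 179 [ 0.32628909 -0.20667373  0.08913462] [0.58539311 0.00651585 1.3399013 ] [ 0.57597157 -0.16900727  0.09615339]
((375.5, 234.0), (6.0, 29.0), 90.0)
screw [ 0.5331415  -0.08645597  0.09262968] [ 0.55030186 -0.04854488  0.10581125]
```

View pics/vise.png

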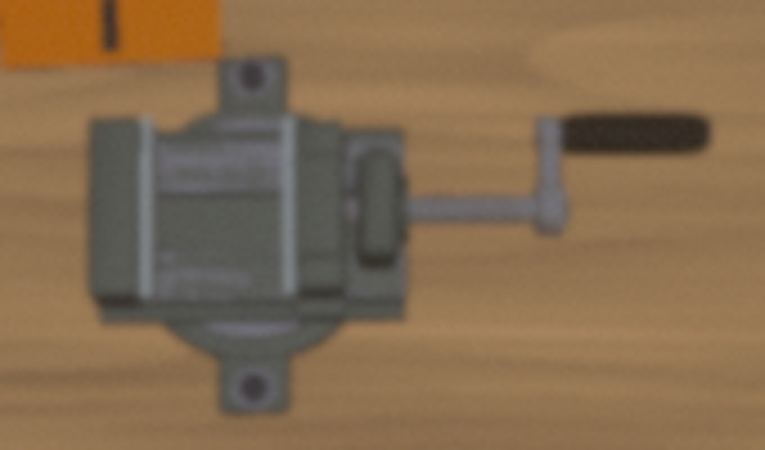

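The opening is about 72 mm, so the crank angle is about 1.6 rad, with the handle on the +x side. The post is at about (0.4615, 0.280). A tool yaw of 1.57 suits both grasps, so I start moving towards the post.

```bash

python3 -m creep '{"translation":[[40,10,30],[75,35,60],[105,65,60],[135,95,60],[160,125,60]],"yaw":[0.12,0.24,0.36,0.48,0.6],"gripper":[0,0,0,0,0]}'
python3 -m creep '{"translation":[[30,30,0],[60,60,0],[90,90,0],[115,120,0],[140,150,0]],"yaw":[0.12,0.24,0.36,0.48,0.6],"gripper":[0,0,0,0,0]}'
```

```text
time_s: 0.52
ee_pos: [0.28, -0.4196, 0.2543]
eef_rot: [-3.141, 0.0, 0.842]
force: [0.5, 0.1, 0.8]
grip_width: 0.0944
time_s: 0.93
ee_pos: [0.421, -0.2677, 0.2541]
eef_rot: [-3.141, -0.0, 1.448]
force: [1.3, -0.8, -0.2]
grip_width: 0.0941
```

```bash

python3 -m creep '{"translation":[[3,40,0],[6,80,0],[9,120,0],[12,160,0],[15,200,0]],"yaw":[0.12,0.12,0.12,0.12,0.12],"gripper":[0,0,0,0,0]}'
python3 -m creep '{"translation":[[3,40,0],[6,80,0],[9,120,0],[12,160,0],[15,200,0]],"yaw":[0,0,0,0,0],"gripper":[0,0,0,0,0]}'
python3 -m creep '{"translation":[[3,40,0],[5,80,0],[8,120,0],[10,145,0],[10,148,0]],"yaw":[0,0,0,0,0],"gripper":[0,0,0,0,0]}'
python3 - <<'E'
from h import *
o=ctrl.get_obs();c=ctrl.camera('wrist');print(o['ee_pos'],o['eef_rot'])
from scipy.spatial.transform import Rotation as R
cv2.imwrite('pics/w1.png',c['pixels'][:,:,::-1])
M=c['tool_from_camera'];v,u=np.mgrid[0:480,0:640];d=c['depth']
X=np.stack([(u-c['cx'])/c['fx']*d,(v-c['cy'])/c['fy']*d,d],-1)
X=(X@M[:3,:3].T+M[:3,3])@R.from_euler('xyz',o['eef_rot']).as_matrix().T+o['ee_pos']
np.save('pics/w1.npy',X)
g=(d>0)&(abs(X[...,0]-.46)<.05)&(abs(X[...,1]-.28)<.05)
for a,e in((.05,.115),(.12,.13),(.134,.146)):
    q=X[g&(X[...,2]>a)&(X[...,2]<e)]
    if len(q):print(a,len(q),q.min(0),q.max(0),q.mean(0))
E
```

```text
time_s: 1.35
ee_pos: [0.4356, -0.0658, 0.254]
eef_rot: [-3.141, -0.0, 1.568]
force: [1.5, -0.8, 0.6]
grip_width: 0.0938
time_s: 1.77
ee_pos: [0.4501, 0.1363, 0.2539]
eef_rot: [-3.141, -0.0, 1.568]
force: [1.1, 0.5, 0.4]
grip_width: 0.0939
time_s: 2.18
ee_pos: [0.4595, 0.2878, 0.253]
eef_rot: [-3.139, -0.0, 1.572]
force: [-0.7, -0.9, -0.3]
grip_width: 0.0939
[0.45948376 0.28782537 0.25296295] [-3.13927175e+00 -3.93443064e-06  1.57169859e+00]
0.05 834 [0.44160099 0.25996551 0.05054957] [0.48246776 0.3013892  0.11498918] [0.46183408 0.29127522 0.09655324]
0.12 1177 [0.44611507 0.26469404 0.12008374] [0.47844221 0.29657116 0.12995803] [0.46220425 0.28171428 0.12725767]
0.134 210 [0.45700795 0.27504953 0.13402443] [0.46744233 0.28639567 0.14127863] [0.46222098 0.28107867 0.13906556]
```

View pics/w1.png

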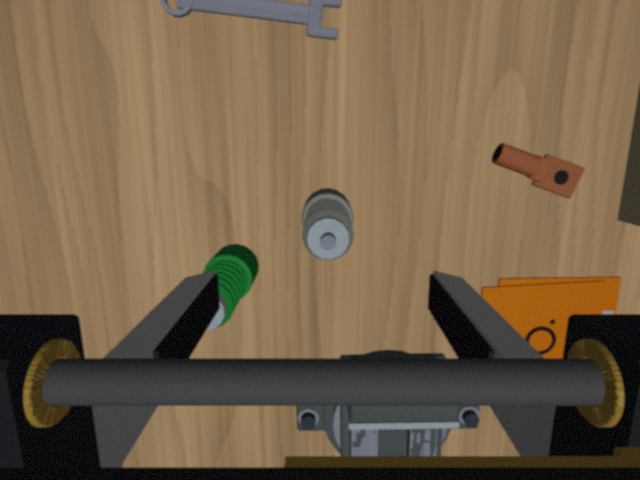

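The wrist view shows the post at (328,235) between the open fingers. The green one is to the left and behind, clear of them. The post is at (0.462, 0.281), so I descend to z = 0.088 and grip.

```bash

python3 -m creep '{"translation":[[2.5,-7,-35],[2.5,-7,-75],[2.5,-7,-115],[2.5,-7,-150],[2.5,-7,-165]],"yaw":[0,0,0,0,0],"gripper":[0,0,0,0,0]}' 35
python3 -m creep '{"translation":[[0,0,0],[0,0,0],[0,0,0],[0,0,0],[0,0,0]],"yaw":[0,0,0,0,0],"gripper":[255,255,255,255,255]}' 35
python3 -m creep '{"translation":[[0,0,0],[0,0,0],[0,0,0],[0,0,0],[0,0,0]],"yaw":[0,0,0,0,0],"gripper":[255,255,255,255,255]}' 35
```

```text
time_s: 2.65
ee_pos: [0.4603, 0.277, 0.0836]
eef_rot: [-3.134, 0.003, 1.57]
force: [-0.7, 0.2, 0.2]
grip_width: 0.094
time_s: 3.07
ee_pos: [0.4609, 0.2771, 0.085]
eef_rot: [-3.136, 0.002, 1.57]
force: [-0.4, -0.3, 0.5]
grip_width: 0.0637
time_s: 3.48
ee_pos: [0.4612, 0.2772, 0.0854]
eef_rot: [-3.137, 0.002, 1.57]
force: [1.2, -0.6, 3.6]
grip_width: 0.0412
```

```bash

python3 -m creep '{"translation":[[0,0,0],[0,0,15],[0,0,50],[0,0,90],[0,0,130]],"yaw":[0,0,0,0,0],"gripper":[255,255,255,255,255]}' 35
python3 -m creep '{"translation":[[0,0,10],[10,-25,15],[22,-60,15],[33,-95,15],[44,-130,15]],"yaw":[0,0,0,0,0],"gripper":[255,255,255,255,255]}'
python3 -m creep '{"translation":[[10,-30,0],[19,-58,0],[25,-75,0],[27,-85,0],[27,-85,0]],"yaw":[0,0,0,0,0],"gripper":[255,255,255,255,255]}'
python3 - <<'E'
from h import *
from scipy.spatial.transform import Rotation as R
o=ctrl.get_obs();c=ctrl.camera('wrist');print(o['ee_pos'],o['eef_rot'])
cv2.imwrite('pics/w2.png',c['pixels'][:,:,::-1])
M=c['tool_from_camera'];v,u=np.mgrid[0:480,0:640];d=c['depth']
X=np.stack([(u-c['cx'])/c['fx']*d,(v-c['cy'])/c['fy']*d,d],-1)
X=(X@M[:3,:3].T+M[:3,3])@R.from_euler('xyz',o['eef_rot']).as_matrix().T+o['ee_pos']
g=(d>0)&(abs(X[...,0]-.532)<.06)
q=X[g&(abs(X[...,2]-.110)<.004)&(X[...,1]>.05)];print('fixed top',len(q),q.min(0),q.max(0))
q=X[g&(abs(X[...,2]-.110)<.004)&(X[...,1]<.05)];print('slide top',len(q),q.min(0) if len(q) else 0,q.max(0) if len(q) else 0)
s=snap('side','side1')
E
```

```text
time_s: 3.9
ee_pos: [0.4603, 0.2769, 0.2159]
eef_rot: [-3.134, 0.003, 1.57]
force: [1.5, 0.1, -3.8]
grip_width: 0.0415
time_s: 4.32
ee_pos: [0.5041, 0.1454, 0.2303]
eef_rot: [-3.133, 0.003, 1.571]
force: [0.6, 0.1, -3.6]
grip_width: 0.0414
time_s: 4.73
ee_pos: [0.531, 0.059, 0.2296]
eef_rot: [-3.131, 0.004, 1.569]
force: [0.7, 0.8, -4.1]
grip_width: 0.0416
[0.53095603 0.05904903 0.22955028] [-3.1313202   0.0037713   1.56904278]
fixed top 6600 [0.48190602 0.0968683  0.10600577] [0.58177019 0.13369575 0.11217239]
slide top 274 [ 0.49094927 -0.03681588  0.10601606] [0.58237016 0.02721549 0.11399552]
```

View pics/w2.png

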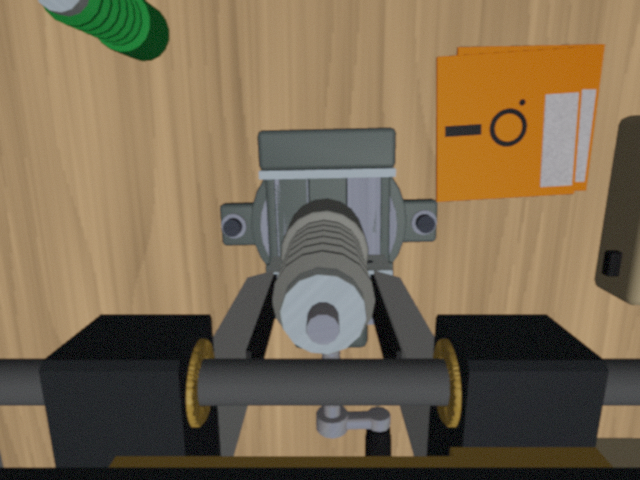

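View pics/side1.png

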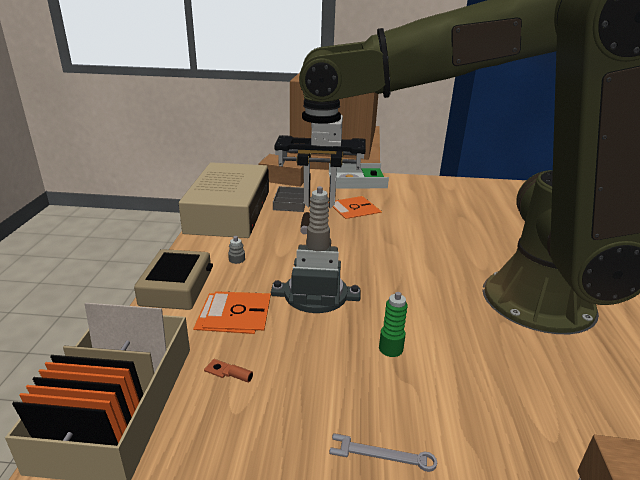

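The post is held upright above the gap between the jaws, as both the wrist view (post at (325,280)) and the side view show. I lower it onto the bed.

```bash

python3 -m creep '{"translation":[[1,1,-25],[1,1,-50],[1,1,-70],[1,1,-80],[1,1,-80]],"yaw":[0,0,0,0,0],"gripper":[255,255,255,255,255]}'
python3 -m creep '{"translation":[[0,0,-1],[0,0,-2],[0,0,-3],[0,0,-4],[0,0,-4]],"yaw":[0,0,0,0,0],"gripper":[255,255,255,255,255]}'
```

```text
time_s: 5.25
ee_pos: [0.5305, 0.0632, 0.148]
eef_rot: [-3.128, 0.003, 1.572]
force: [-0.6, 0.4, -4.5]
grip_width: 0.0414
time_s: 5.67
ee_pos: [0.5307, 0.0632, 0.1444]
eef_rot: [-3.129, 0.003, 1.572]
force: [0.3, -0.3, -3.5]
grip_width: 0.0412
```

```bash

python3 -m creep '{"translation":[[0,-1,-1],[0,-2,-1.5],[0,-2,-2],[0,-2,-2]],"yaw":[0,0,0,0],"gripper":[255,255,255,255]}'
```

```text
time_s: 6.0
ee_pos: [0.531, 0.0614, 0.1434]
eef_rot: [-3.13, 0.003, 1.572]
force: [-2.5, 2.3, 5.7]
grip_width: 0.0415
```

```bash

python3 -m creep '{"translation":[[0,0,0],[0,0,0],[0,0,0],[0,0,0],[0,0,0]],"yaw":[0,0,0,0,0],"gripper":[120,60,0,0,0]}'
python3 -m creep '{"translation":[[0,0,0],[0,0,0],[0,0,25],[0,0,60],[0,0,100]],"yaw":[0,0,0,0,0],"gripper":[0,0,0,0,0]}'
python3 -m creep '{"translation":[[10,-40,0],[20,-80,0],[30,-120,0],[38,-160,0],[42,-200,0]],"yaw":[0,0,0,0,0],"gripper":[0,0,0,0,0]}'
python3 -m creep '{"translation":[[0,-30,0],[0,-42,0],[0,-42,0]],"yaw":[0,0,0],"gripper":[0,0,0]}'
python3 - <<'E'
from h import *
from scipy.spatial.transform import Rotation as R
o=ctrl.get_obs();c=ctrl.camera('wrist');print(o['ee_pos'],o['eef_rot'])
M=c['tool_from_camera'];v,u=np.mgrid[0:480,0:640];d=c['depth']
X=np.stack([(u-c['cx'])/c['fx']*d,(v-c['cy'])/c['fy']*d,d],-1)
X=(X@M[:3,:3].T+M[:3,3])@R.from_euler('xyz',o['eef_rot']).as_matrix().T+o['ee_pos']
im=c['pixels'];dark=(im.max(2)<70)&(d>0)&(X[...,2]>.06)&(X[...,2]<.14)&(X[...,1]<-.1)&(X[...,1]>-.25)&(abs(X[...,0]-.57)<.05)
q=X[dark];print('sleeve',len(q),*np.percentile(q,[1,50,99],axis=0))
g=(d>0)&(abs(X[...,0]-.53)<.02)&(X[...,1]<-.06)&(X[...,1]>-.13)&(X[...,2]>.06)
q=X[g];print('screw',len(q),*np.percentile(q,[1,50,99],axis=0))
s=snap('side','side2');t=snap('top','top2')
W=cloud(s)
p=W[150:330,290:360].reshape(-1,3)
for a,e in((.12,.17),(.178,.185),(.19,.205)):
    q=p[(p[:,2]>a)&(p[:,2]<e)&(abs(p[:,0]-.53)<.04)&(abs(p[:,1]-.065)<.04)]
    if len(q):print(a,len(q),q.min(0),q.max(0))
cv2.imwrite('pics/c2.png',np.vstack([cv2.resize(im[:,:,::-1],(400,300)),cv2.resize(s['pixels'][180:330,220:420,::-1],(400,300))]))
E
```

```text
time_s: 6.42
ee_pos: [0.531, 0.0613, 0.1434]
eef_rot: [-3.13, 0.003, 1.572]
force: [0.3, 0.7, -0.5]
grip_width: 0.0713
time_s: 6.83
ee_pos: [0.5302, 0.0612, 0.2434]
eef_rot: [-3.127, 0.003, 1.572]
force: [0.5, 0.5, 1.2]
grip_width: 0.0942
time_s: 7.25
ee_pos: [0.5725, -0.1407, 0.2433]
eef_rot: [-3.127, 0.003, 1.572]
force: [0.2, 0.6, 0.2]
grip_width: 0.0942
time_s: 7.5
ee_pos: [0.5721, -0.1851, 0.2427]
eef_rot: [-3.126, 0.003, 1.569]
force: [0.4, 0.8, -0.8]
grip_width: 0.0937
[ 0.57206577 -0.18513884  0.2427123 ] [-3.12635692e+00  2.68781459e-03  1.56913245e+00]
sleeve 2632 [ 0.56817198 -0.21036393  0.08854214] [ 0.57882856 -0.1672829   0.09449705] [ 0.5901292  -0.13020027  0.09754926]
screw 2177 [ 0.52334306 -0.12922062  0.08598996] [ 0.53674763 -0.09962832  0.0927897 ] [ 0.5489402  -0.06082726  0.10089771]
0.12 347 [0.51027533 0.05627852 0.12002882] [0.55165668 0.08785677 0.16978284]
0.178 56 [0.51529662 0.05230861 0.17861883] [0.54605205 0.08313007 0.18495948]
0.19 27 [0.52649143 0.06088304 0.19030588] [0.53589966 0.07243976 0.198804  ]
```

View pics/c2.png

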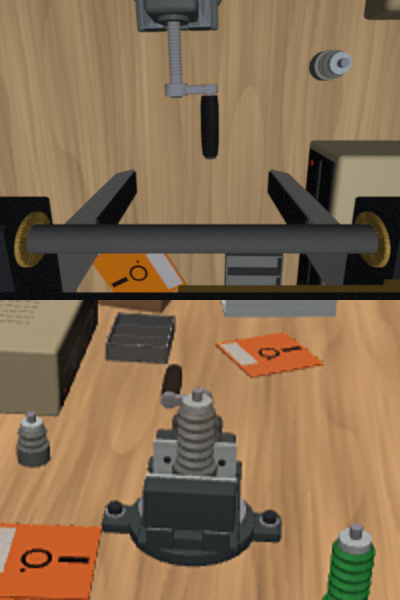

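The post stands upright on the bed at about (0.531, 0.067), with its stud top at 0.198. The crank handle is at about (0.5785, -0.18, 0.0855), so a ≈ 1.58. Now I descend and grip the handle.

```bash

python3 -m creep '{"translation":[[6,5,-30],[6,5,-70],[6,5,-110],[6,5,-145],[6,5,-157]],"yaw":[0.02,0.02,0.02,0.02,0.02],"gripper":[60,90,90,90,90]}' 25
python3 -m creep '{"translation":[[0,0,0],[0,0,0],[0,0,0],[0,0,0],[0,0,0]],"yaw":[0,0,0,0,0],"gripper":[255,255,255,255,255]}' 25
python3 -m creep '{"translation":[[0,0,0],[0,0,0],[0,0,0],[0,0,0]],"yaw":[0,0,0,0],"gripper":[255,255,255,255]}' 25
```

```text
time_s: 8.07
ee_pos: [0.5766, -0.1741, 0.0816]
eef_rot: [-3.121, 0.0, 1.595]
force: [-0.6, 1.0, -0.2]
grip_width: 0.0641
time_s: 8.48
ee_pos: [0.5774, -0.1743, 0.0834]
eef_rot: [-3.124, 0.001, 1.595]
force: [0.8, 1.2, 1.0]
grip_width: 0.031
time_s: 8.82
ee_pos: [0.5778, -0.1744, 0.084]
eef_rot: [-3.125, 0.001, 1.595]
force: [0.5, -0.1, 2.7]
grip_width: 0.0044
```

The grip closed to 4 mm, so it missed. I look again.

```bash
python3 - <<'E'
from h import *
print(ctrl.get_obs()['grip_width'])
c=ctrl.camera('wrist');t=snap('top','top3');s=snap('side','side3')
cv2.imwrite('pics/c3.png',np.vstack([cv2.resize(c['pixels'][:,:,::-1],(400,300)),np.hstack([cv2.resize(s['pixels'][180:280,250:383,::-1],(400,300)),cv2.resize(t['pixels'][205:305,290:423,::-1],(400,300))])[:,:400]]) if 0 else np.hstack([cv2.resize(c['pixels'][:,:,::-1],(400,300)),cv2.resize(s['pixels'][160:280,240:400,::-1],(400,300))]))
E
```

```text
0.004383528103064908
```

View pics/c3.png

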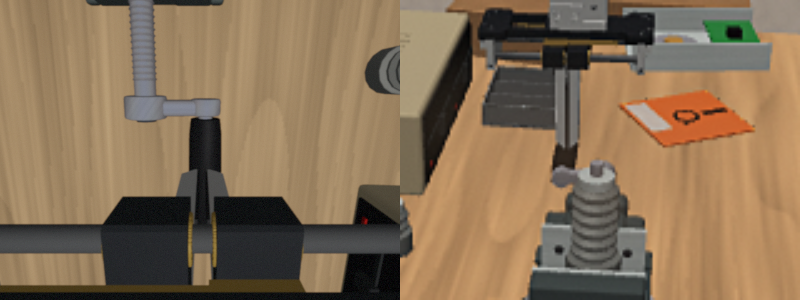

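```bash
python3 - <<'E'
from h import *
from scipy.spatial.transform import Rotation as R
o=ctrl.get_obs();c=ctrl.camera('wrist');print(o['ee_pos'],o['grip_width'],o['force'],o['moment'])
M=c['tool_from_camera'];print(M.round(3));v,u=np.mgrid[0:480,0:640];d=c['depth']
X=np.stack([(u-c['cx'])/c['fx']*d,(v-c['cy'])/c['fy']*d,d],-1)
X=(X@M[:3,:3].T+M[:3,3])@R.from_euler('xyz',o['eef_rot']).as_matrix().T+o['ee_pos']
for r in range(180,345,12):
    print(r,[tuple((X[r,k]*1000).astype(int)) for k in range(290,375,12)])
S=dict(np.load('pics/side3.npz'));W=cloud(S);im=S['pixels']
# side: crop scale 2.5 from (240,160)
for r in range(190,242,4): print(r,[tuple((W[r,k]*1000).astype(int)) for k in range(456//2-0+232,476,3)] if 0 else [tuple((W[r,k]*1000).astype(int)) for k in range(456//2+230-160,318,4)][:6])
cv2.imwrite('pics/c4.png',cv2.resize(c['pixels'][160:360,220:440,::-1],(660,600)))
E
```

```text
[ 0.57748998 -0.17438697  0.08360406] 0.0005971783756611922 [-0.40814811 -1.01532701  2.31038369] [-0.06537883 -0.0911881   0.04218732]
[[-0.    -0.973 -0.231  0.068]
 [ 1.     0.    -0.001 -0.   ]
 [ 0.001 -0.231  0.973 -0.19 ]
 [ 0.     0.     0.     1.   ]]
180 [(np.int64(561), np.int64(-124), np.int64(90)), (np.int64(566), np.int64(-124), np.int64(90)), (np.int64(571), np.int64(-124), np.int64(89)), (np.int64(577), np.int64(-124), np.int64(92)), (np.int64(582), np.int64(-123), np.int64(93)), (np.int64(587), np.int64(-124), np.int64(86)), (np.int64(599), np.int64(-132), np.int64(-1)), (np.int64(607), np.int64(-132), np.int64(0))]
192 [(np.int64(553), np.int64(-141), np.int64(-1)), (np.int64(560), np.int64(-141), np.int64(0)), (np.int64(572), np.int64(-129), np.int64(89)), (np.int64(577), np.int64(-129), np.int64(91)), (np.int64(582), np.int64(-129), np.int64(92)), (np.int64(587), np.int64(-129), np.int64(85)), (np.int64(599), np.int64(-140), np.int64(0)), (np.int64(607), np.int64(-140), np.int64(0))]
204 [(np.int64(553), np.int64(-149), np.int64(0)), (np.int64(561), np.int64(-149)
[... 6921 characters left out ...]
64(611), np.int64(-276), np.int64(0)), (np.int64(583), np.int64(-114), np.int64(86)), (np.int64(573), np.int64(-113), np.int64(88)), (np.int64(563), np.int64(-119), np.int64(86)), (np.int64(539), np.int64(69), np.int64(186))]
234 [(np.int64(609), np.int64(-254), np.int64(-1)), (np.int64(584), np.int64(-120), np.int64(72)), (np.int64(473), np.int64(999), np.int64(677)), (np.int64(547), np.int64(68), np.int64(175)), (np.int64(538), np.int64(80), np.int64(182))]
238 [(np.int64(606), np.int64(-230), np.int64(-1)), (np.int64(595), np.int64(-231), np.int64(0)), (np.int64(583), np.int64(-234), np.int64(-1)), (np.int64(547), np.int64(77), np.int64(170)), (np.int64(538), np.int64(79), np.int64(172))]
```

View pics/c4.png

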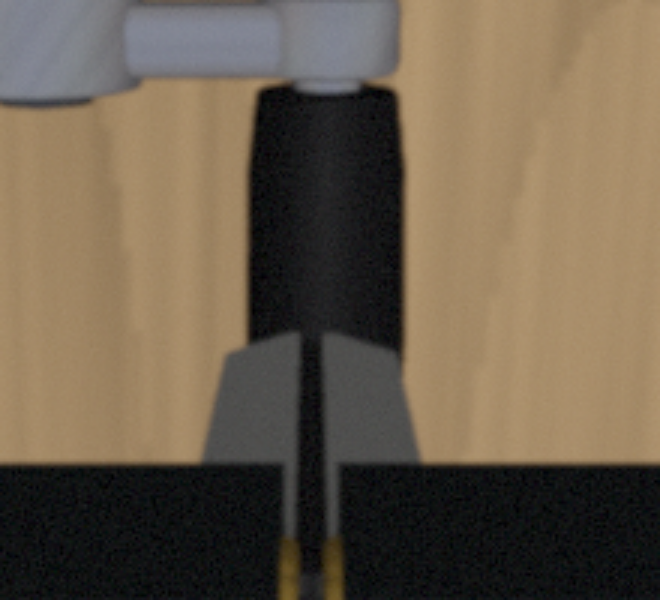

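```bash
python3 - <<'E'
import numpy as np
X=np.load('pics/w1.npy')
g=(abs(X[...,1]-.288)<.03)&(X[...,2]<.30)&(X[...,2]>.15)
q=X[g];print('finger pts w1 (tcp .253):',len(q),q.min(0),q.max(0)); print(np.histogram(q[:,2],8))
E
python3 -m creep '{"translation":[[0,0,0],[0,0,0],[0,0,0],[0,0,0],[0,0,0]],"yaw":[0,0,0,0,0],"gripper":[0,0,0,0,0]}'
python3 - <<'E'
from h import *
from scipy.spatial.transform import Rotation as R
def cl():
    o=ctrl.get_obs();c=ctrl.camera('wrist')
    M=c['tool_from_camera'];v,u=np.mgrid[0:480,0:640];d=c['depth']
    X=np.stack([(u-c['cx'])/c['fx']*d,(v-c['cy'])/c['fy']*d,d],-1)
    return o,c,(X@M[:3,:3].T+M[:3,3])@R.from_euler('xyz',o['eef_rot']).as_matrix().T+o['ee_pos'],d
o,c,X,d=cl();print(o['ee_pos'],o['grip_width'])
g=(d>0)&(abs(X[...,0]-o['ee_pos'][0])>.025)&(abs(X[...,0]-o['ee_pos'][0])<.07)&(abs(X[...,1]-o['ee_pos'][1])<.03)&(X[...,2]<.15)&(X[...,2]>.03)
q=X[g];print('finger min z',len(q),q.min(0) if len(q) else 0,q.max(0) if len(q) else 0)
im=c['pixels'];dark=(im.max(2)<70)&(d>0)&(X[...,2]>.03)&(X[...,2]<.14)&(X[...,1]<-.132)&(X[...,1]>-.25)&(abs(X[...,0]-.578)<.016)
for y in np.arange(-.205,-.13,.008):
    q=X[dark&(abs(X[...,1]-y)<.004)]
    if len(q)>5:print(round(y,3),len(q),np.percentile(q[:,0],[2,98]).round(4),np.percentile(q[:,2],95).round(4))
E
```

```text
finger pts w1 (tcp .253): 3916 [0.40013912 0.2804843  0.26215878] [0.51834637 0.29895012 0.2999896 ]
(array([216, 368, 436, 493, 520, 567, 619, 697]), array([0.26215878, 0.26688763, 0.27161648, 0.27634533, 0.28107419,
       0.28580304, 0.29053189, 0.29526074, 0.2999896 ]))
time_s: 9.43
ee_pos: [0.5773, -0.1743, 0.0833]
eef_rot: [-3.123, 0.001, 1.595]
force: [-0.6, 0.1, -0.5]
grip_width: 0.0304
[ 0.57730509 -0.17429959  0.08328247] 0.030431121160796597
finger min z 556 [ 0.55004338 -0.16521291  0.10119832] [ 0.60547164 -0.16261693  0.14995896]
-0.205 515 [0.5703 0.5891] 0.093
-0.197 660 [0.5693 0.5898] 0.0937
-0.189 736 [0.5687 0.59  ] 0.094
-0.181 888 [0.5626 0.5932] 0.127
-0.173 1208 [0.5622 0.5931] 0.1353
-0.165 1223 [0.5622 0.5938] 0.1353
-0.157 868 [0.568  0.5898] 0.0942
-0.149 883 [0.5681 0.5894] 0.0941
-0.141 907 [0.5679 0.589 ] 0.0939
-0.133 554 [0.5683 0.5883] 0.0932
```

```bash
python3 - <<'E'
from h import *
S=dict(np.load('pics/side1.npz'));W=cloud(S)
m=(W[...,2]>.18)&(W[...,2]<.4)&(abs(W[...,0]-.531)<.1)&(abs(W[...,1]-.06)<.05)
for z in np.arange(.20,.32,.008):
    q=W[m&(abs(W[...,2]-z)<.004)]
    if len(q):print(round(z,3),q[:,0].min().round(3),q[:,0].max().round(3))
s=snap('side','side4');W=cloud(s)
m=(W[...,2]>.05)&(W[...,2]<.2)&(abs(W[...,0]-.577)<.1)&(abs(W[...,1]+.17)<.05)
for z in np.arange(.06,.16,.008):
    q=W[m&(abs(W[...,2]-z)<.004)]
    if len(q):print(round(z,3),q[:,0].min().round(3),q[:,0].max().round(3))
E
```

```text
0.2 0.511 0.551
0.208 0.51 0.551
0.216 0.512 0.549
0.224 0.511 0.552
0.232 0.511 0.552
0.24 0.507 0.556
0.248 0.499 0.562
0.256 0.499 0.562
0.264 0.498 0.562
0.272 0.498 0.563
0.28 0.498 0.563
0.288 0.498 0.563
0.296 0.499 0.563
0.304 0.499 0.563
0.312 0.499 0.563
0.076 0.566 0.582
0.084 0.563 0.592
0.092 0.525 0.598
0.1 0.527 0.603
0.108 0.549 0.606
0.116 0.549 0.606
0.124 0.55 0.606
0.132 0.55 0.606
0.14 0.55 0.606
0.148 0.55 0.606
0.156 0.55 0.606
```

Measured from both cameras, the real fingertips are about 10 mm above the reported TCP height, not 19 mm below it. The post grasp still held, but the handle was missed from above. I compensate by going about 28 mm lower.

```bash

python3 -m creep '{"translation":[[1.5,-5,0],[1.5,-5,0],[1.5,-5,-10],[1.5,-5,-22],[1.5,-5,-30]],"yaw":[0,0,0,0,0],"gripper":[60,90,90,90,90]}' 25
python3 -m creep '{"translation":[[0,0,0],[0,0,0],[0,0,0],[0,0,0],[0,0,0]],"yaw":[0,0,0,0,0],"gripper":[255,255,255,255,255]}' 25
python3 -m creep '{"translation":[[0,0,0],[0,0,0],[0,0,0],[0,0,0]],"yaw":[0,0,0,0],"gripper":[255,255,255,255]}' 25
```

```text
time_s: 9.95
ee_pos: [0.5782, -0.1791, 0.0513]
eef_rot: [-3.122, 0.0, 1.595]
force: [-0.3, -0.1, -0.7]
grip_width: 0.0605
time_s: 10.37
ee_pos: [0.5785, -0.1791, 0.0517]
eef_rot: [-3.123, 0.001, 1.595]
force: [0.5, 0.8, 1.0]
grip_width: 0.0309
time_s: 10.7
ee_pos: [0.579, -0.1792, 0.0522]
eef_rot: [-3.124, 0.001, 1.595]
force: [5.8, -0.4, 0.2]
grip_width: 0.0231
```

Gripped at 23 mm. I turn the first quarter clockwise (down, then towards -x).

```bash

python3 -m creep '{"translation":[[-2,0.4,-13],[-8,0.8,-24.7],[-17.3,1.2,-34],[-29,1.6,-39.9],[-42,2,-42]],"yaw":[0,0,0,0,0],"gripper":[255,255,255,255,255]}' 25
```

```text
time_s: 11.12
ee_pos: [0.5379, -0.1782, 0.0119]
eef_rot: [-3.128, 0.003, 1.595]
force: [4.2, -2.1, 22.6]
grip_width: 0.0233
```

```bash

python3 -m creep '{"translation":[[-13,0.4,4],[-24.7,0.8,10],[-34,1.2,19.5],[-40,1.6,31],[-42,2,44]],"yaw":[0,0,0,0,0],"gripper":[255,255,255,255,255]}' 25
python3 -m creep '{"translation":[[2,0.4,13],[8,0.8,24.7],[17.3,1.2,34],[29,1.6,40],[42,2,42]],"yaw":[0,0,0,0,0],"gripper":[255,255,255,255,255]}' 25
```

```text
time_s: 11.53
ee_pos: [0.4951, -0.177, 0.0562]
eef_rot: [-3.128, 0.004, 1.594]
force: [8.1, -6.3, -4.6]
grip_width: 0.0235
time_s: 11.95
ee_pos: [0.5363, -0.1744, 0.0973]
eef_rot: [-3.124, 0.003, 1.595]
force: [-4.0, 3.0, -11.3]
grip_width: 0.0231
```

```bash

python3 -m creep '{"translation":[[13,0.4,-3],[25,0.8,-9],[34.5,1.2,-18],[40.5,1.6,-30],[42.5,2,-42]],"yaw":[0,0,0,0,0],"gripper":[255,255,255,255,255]}' 25
python3 -m creep '{"translation":[[-2,0.4,-13],[-8,0.8,-24.7],[-17.3,1.2,-34],[-29,1.6,-40],[-42,2,-42]],"yaw":[0,0,0,0,0],"gripper":[255,255,255,255,255]}' 25
```

```text
time_s: 12.37
ee_pos: [0.5794, -0.1716, 0.055]
eef_rot: [-3.124, 0.002, 1.595]
force: [-3.1, 5.2, 4.9]
grip_width: 0.0231
time_s: 12.78
ee_pos: [0.5372, -0.1703, 0.0127]
eef_rot: [-3.125, 0.003, 1.595]
force: [4.5, -5.7, 3.7]
grip_width: 0.0231
```

```bash

python3 -m creep '{"translation":[[-13,0.4,2],[-24.7,0.8,8],[-34,1.2,17.3],[-40,1.6,29],[-42,2,42]],"yaw":[0,0,0,0,0],"gripper":[255,255,255,255,255]}' 25
python3 -m creep '{"translation":[[2,0.4,13],[8,0.8,24.7],[17.3,1.2,34],[29,1.6,40],[42,2,42]],"yaw":[0,0,0,0,0],"gripper":[255,255,255,255,255]}' 25
python3 -m creep '{"translation":[[13,0.4,-2],[25,0.8,-8],[34,1.2,-17],[40,1.6,-29],[42,2,-42]],"yaw":[0,0,0,0,0],"gripper":[255,255,255,255,255]}' 25
python3 -m creep '{"translation":[[-2,0.4,-13],[-8,0.8,-24.7],[-17.3,1.2,-34],[-29,1.6,-40],[-42,2,-42]],"yaw":[0,0,0,0,0],"gripper":[255,255,255,255,255]}' 25
```

```text
time_s: 13.2
ee_pos: [0.4949, -0.1691, 0.0553]
eef_rot: [-3.126, 0.005, 1.595]
force: [9.2, -5.7, -5.5]
grip_width: 0.0231
time_s: 13.62
ee_pos: [0.5362, -0.1665, 0.0971]
eef_rot: [-3.123, 0.003, 1.595]
force: [-4.0, 3.4, -5.4]
grip_width: 0.0237
time_s: 14.03
ee_pos: [0.5791, -0.1637, 0.0551]
eef_rot: [-3.124, 0.002, 1.596]
force: [-0.2, 7.1, 3.5]
grip_width: 0.0232
time_s: 14.45
ee_pos: [0.5369, -0.1623, 0.0127]
eef_rot: [-3.124, 0.004, 1.596]
force: [4.1, -6.1, 2.4]
grip_width: 0.0234
```

Now a ≈ 5π, opening ≈ 54 mm. Half a turn more, then a check on the post.

```bash

python3 -m creep '{"translation":[[-13,0.4,2],[-24.7,0.8,8],[-34,1.2,17.3],[-40,1.6,29],[-42,2,42]],"yaw":[0,0,0,0,0],"gripper":[255,255,255,255,255]}' 25
python3 -m creep '{"translation":[[2,0.4,13],[8,0.8,24.7],[17.3,1.2,34],[29,1.6,40],[42,2,42]],"yaw":[0,0,0,0,0],"gripper":[255,255,255,255,255]}' 25
python3 - <<'E'
from h import *
s=snap('side','side5');W=cloud(s)
for a,e in((.12,.17),(.178,.185),(.19,.205)):
    q=W[(W[...,2]>a)&(W[...,2]<e)&(abs(W[...,0]-.53)<.035)&(abs(W[...,1]-.065)<.04)]
    if len(q):print(a,len(q),q.min(0),q.max(0))
E
```

```text
time_s: 14.87
ee_pos: [0.4947, -0.1611, 0.0553]
eef_rot: [-3.125, 0.005, 1.595]
force: [9.3, -5.3, -4.8]
grip_width: 0.0234
time_s: 15.28
ee_pos: [0.536, -0.1585, 0.0971]
eef_rot: [-3.122, 0.004, 1.595]
force: [-4.2, 5.2, -6.6]
grip_width: 0.0232
0.12 357 [0.50986782 0.06528762 0.12015857] [0.5513894  0.09656836 0.16996684]
0.178 55 [0.51490693 0.05984225 0.17810313] [0.54527394 0.08883577 0.18498155]
0.19 26 [0.5259749  0.06625734 0.19008947] [0.53525233 0.08005279 0.19888649]
```

```bash

python3 -m creep '{"translation":[[13,0.4,-2],[25,0.8,-8],[34,1.2,-17],[40,1.6,-29],[42,2,-42]],"yaw":[0,0,0,0,0],"gripper":[255,255,255,255,255]}' 25
python3 -m creep '{"translation":[[0,0,0],[0,0,0]],"yaw":[0,0],"gripper":[255,255]}' 25
```

```text
time_s: 15.75
ee_pos: [0.5794, -0.156, 0.0554]
eef_rot: [-3.122, 0.003, 1.596]
force: [-13.1, 6.5, 17.9]
grip_width: 0.023
time_s: 15.92
ee_pos: [0.579, -0.1559, 0.0557]
eef_rot: [-3.121, 0.003, 1.596]
force: [-4.2, 3.2, 9.2]
grip_width: 0.0233
```

Resistance has risen, so the jaw is clamping. I turn about 45° more to be firm, then release and check.

```bash

python3 -m creep '{"translation":[[-0.7,0.2,-8],[-2.5,0.4,-15],[-5.5,0.6,-21],[-10,0.8,-27],[-13,1,-30.5]],"yaw":[0,0,0,0,0],"gripper":[255,255,255,255,255]}' 25
python3 -m creep '{"translation":[[0,0,0],[0,0,0],[0,0,0]],"yaw":[0,0,0],"gripper":[255,255,255]}' 25
```

```text
time_s: 16.33
ee_pos: [0.5705, -0.1556, 0.0287]
eef_rot: [-3.134, 0.006, 1.596]
force: [23.4, 3.3, 15.0]
grip_width: 0.0234
time_s: 16.58
ee_pos: [0.5734, -0.1556, 0.0318]
eef_rot: [3.14, 0.008, 1.597]
force: [8.2, 5.3, 17.4]
grip_width: 0.0233
```

```bash

python3 -m creep '{"translation":[[0,0,0],[0,0,0],[0,0,0],[0,0,0],[0,0,0]],"yaw":[0,0,0,0,0],"gripper":[90,90,90,90,90]}'
python3 -m creep '{"translation":[[0,0,20],[0,0,50],[0,0,85],[0,0,120],[0,0,160]],"yaw":[0,0,0,0,0],"gripper":[90,90,90,90,90]}'
python3 -m creep '{"translation":[[-10,-35,0],[-20,-70,0],[-30,-105,0],[-30,-125,0],[-30,-125,0]],"yaw":[0,0,0,0,0],"gripper":[90,90,90,90,90]}'
python3 - <<'E'
from h import *
s=snap('side','side6');t=snap('top','top6');W=cloud(s)
for a,e in((.12,.17),(.178,.185),(.19,.205)):
    q=W[(W[...,2]>a)&(W[...,2]<e)&(abs(W[...,0]-.53)<.035)&(abs(W[...,1]-.065)<.04)]
    if len(q):print(a,len(q),q.min(0),q.max(0))
T=cloud(t)[215:300,245:330].reshape(-1,3);q=T[(abs(T[:,2]-.11)<.005)&(abs(T[:,0]-.53)>.03)&(abs(T[:,0]-.53)<.045)]
h,e=np.histogram(q[:,1],bins=np.arange(-.02,.14,.004));print([(round(float(a),3),int(k)) for a,k in zip(e,h)])
cv2.imwrite('pics/c6.png',np.hstack([cv2.resize(s['pixels'][:,100:460,::-1],(400,533)),cv2.resize(t['pixels'][150:350,240:400,::-1],(400,533))]))
E
```

```text
time_s: 17.0
ee_pos: [0.5728, -0.1557, 0.0314]
eef_rot: [-3.142, 0.008, 1.597]
force: [0.3, -1.0, -0.4]
grip_width: 0.0534
time_s: 17.42
ee_pos: [0.5718, -0.1555, 0.192]
eef_rot: [-3.139, 0.007, 1.596]
force: [0.2, 0.3, -0.5]
grip_width: 0.0609
time_s: 17.83
ee_pos: [0.5405, -0.284, 0.1913]
eef_rot: [-3.138, 0.007, 1.593]
force: [-1.0, 0.3, -0.4]
grip_width: 0.0609
0.12 358 [0.5099891  0.06440471 0.12020765] [0.55162163 0.09511343 0.16995077]
0.178 48 [0.51489904 0.05806198 0.17815779] [0.545036   0.08996204 0.1849423 ]
0.19 27 [0.5260591  0.06654466 0.19043081] [0.5351799  0.08097733 0.19896888]
[(-0.02, 1), (-0.016, 0), (-0.012, 0), (-0.008, 0), (-0.004, 0), (0.0, 0), (0.004, 0), (0.008, 0), (0.012, 5), (0.016, 13), (0.02, 20), (0.024, 9), (0.028, 16), (0.032, 13), (0.036, 15), (0.04, 16), (0.044, 11), (0.048, 3), (0.052, 0), (0.056, 0), (0.06, 0), (0.064, 0), (0.068, 0), (0.072, 0), (0.076, 0), (0.08, 0), (0.084, 0), (0.088, 0), (0.092, 1), (0.096, 15), (0.1, 24), (0.104, 19), (0.108, 16), (0.112, 24), (0.116, 16), (0.12, 19), (0.124, 22), (0.128, 12), (0.132, 4)]
```

View pics/c6.png

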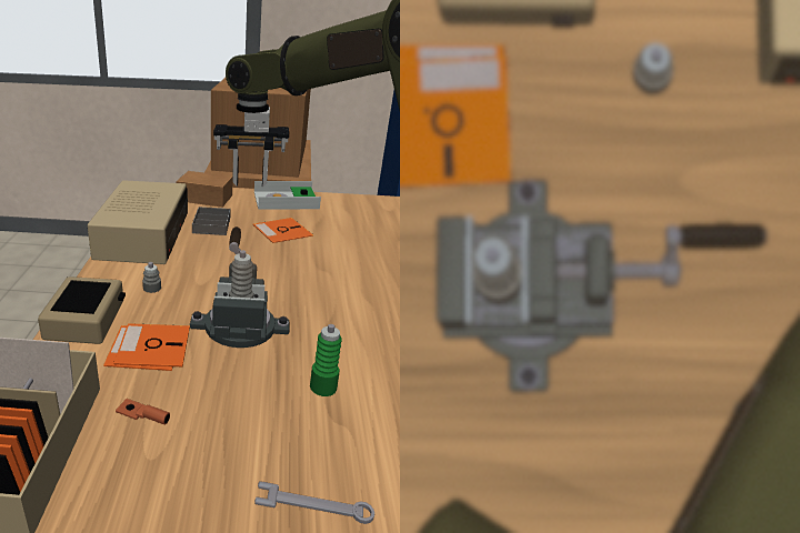

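The final view shows the post upright mid-width between closed jaws, with the handle where I left it, the bystanders in place and the arm clear. Handing in.

```bash
python3 -c "
from station import ctrl
print(ctrl.hand_in())"
```

```text
the job is handed in; nothing more can be done
None
```

The tall grey post is standing upright on the vise bed, near mid-width (about 1 mm off), and is clamped between the jaws. I turned the crank clockwise about 2.6 turns to contact, then about 125° more, let go and handed in at about 18 s.

**Last checks:**
- **Post:** upright, with its stud top at 0.199 m (0.198 m expected).
- **Jaws:** the opening measured about 47 mm from the jaw tops, against a 50 mm foot. That is within the camera's accuracy for closed on the foot.
- **Clamping force:** turning force at the handle rose from about 5 N to about 18 N, so I take it as firmly clamped. I did not tug on the post to test it.
- **Surroundings:** the short insulator, disks, lug, wrench and green look-alike looked unmoved, and the robot was clear of everything.

**What disagreed:** the fingertips sat about 10 mm above the reported TCP height, not 19 mm below it as stated. My first grip on the crank handle therefore closed on nothing just above it; I went about 30 mm lower and the second grip held.

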